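# Set the radius gauge of a decorating turntable

## Robot

A 6-joint arm with a two-finger parallel gripper is mounted at the origin on a cart in front of the work surface, level with it; the furniture and walls round the work are solid. World frame = base frame: x ahead of the robot, y to its left, z up, the work surface at z = 0. Lengths are in m, angles in degrees, forces in N, time in s.
With the tool pointing down it reaches from about 0.4 to 0.825 m from the base axis. Payload 7 kg.
Tool frame: the origin (TCP) lies midway between the tips of the shut fingers; the grasp point (between the pads) lies 19 mm behind it; z points along the fingers, x is the direction in which the jaws open and shut, and the axes are right-handed (so a half turn about z gives the same grasp; the last joint's range is limited). The gripper opens to 88 mm and grips with 3 to 60 N. Pads are 19 mm wide; open, the fingers measure 130 mm over their backs; the gripper's body (78 mm by 193 mm) begins 47 mm behind the grasp point.
Start: joints at [81.71, 20.546, 0.682, 0, -70.136, -16.507], TCP at [0.283, 0.613, 0.227] pointing down, gripper open.
Joint ranges: [-176.03, 176.03], [-82.01, 121.73], [-58.28, 71.71], [-173.87, 95.51], [-174.79, -0.11], [-173.66, 173.66]. Speed limits (degrees/s): [136.94, 136.94, 172.46, 180, 180, 180].

## Interface

Orientations are given as [roll, pitch, yaw] about the fixed x, y, z axes, in that order (R = Rz(yaw) Ry(pitch) Rx(roll)).
In Python, from plant import ctrl, vision, nets gives the robot as it stands.
- The arm moves only by the shell command python3 -m jog 'ROWS'. ROWS is text: rows parted by semicolons, each of 7 numbers parted by spaces: the turn, a rotation vector about the tool's x, y, z in units of 0.1 rad (1.0 is 0.1 rad), then the shift along the tool's x, y, z in units of 4 cm (1.0 is 4 cm), then the opening, from -1 (shut) to 1 (fully open). In form: rx ry rz x y z jaw; .... A call has 1 to 8 rows; each row shifts and turns the commanded pose from where the row before left it, along the tool's axes as they then stand; what a row does not reach is not made up. A row lasts 1/8 s, in which the tool goes at most 62.5 mm and 10.7 degrees, less where a joint would pass 70% of its speed; a pose out of reach is approached as far as the arm can. A call with a number of a shift or a turn outside -1 to 1 is refused whole. A call with a gripper value outside its range is refused whole. The fingers move at their own pace and stop on an object; the grip force is fixed at half the most. Time passes only in rows, so rows that do not move let the fingers close. It gives the time, the measured TCP pose, the force and the opening at its end, in the units of the state.
- ctrl.get_obs(): the state, without advancing time (a new reading comes with each control period).
- vision.snapshot(name): name is "scene" or "top" or "wrist"; returns (picture, depth): 420x560x3 uint8, red, green, blue; 420x560 float32, m along the optical axis (not along the pixel's ray), 0 where there is no reading.
- vision.camera_info(name): a dict with "camera_matrix" (3x3 intrinsics, pixels), "camera_from_world" (4x4, takes a point from world to camera coordinates); the wrist camera has in their place "tool_from_camera" (4x4, takes a point from camera to tool coordinates, whose origin is the TCP and whose axes are the tool frame's). Camera axes: x right, y down, z forward; pixel columns grow to the right and rows downward; lengths in m; the calibration is good to about 2 mm. A picture is of the moment at which its call begins: read the wrist's pose just before it. camera_info takes no time and is no camera call.
- ctrl.close_job(): hands the job in, once; it reports no verdict.
Trained networks look in the newest picture that a camera, given by its name, has taken for a name from the list of things; names that differ only in an ending like _2 or _b are one class to them, and where a whole thing is asked for, a point or a joint stands for the part that bears it (a point fixed in the world has none). Each returns a list of dicts, best first, with "score" (0 to 1); they miss things now and then, are a little off and sometimes report something else, mostly with a low value. They report only what shows in the picture. A call takes as long as a camera call.
- nets.boxes_of(target, camera): "location" ([x, y, z] in m, in world coordinates, good to about 4 mm: the middle of the surface that is visible of it).
The state is a dict: "clock": time; "joint_pos": joint angles; "qvel": joint speeds; "tau": joint torques, N m; "tool_pos": TCP position; "orientation": TCP orientation; "force": force on the tool from outside, world axes, zero at the start; "moment": the same for the moment, N m; "opening": finger opening in m.
Only numpy, scipy, OpenCV 4.12 (cv2) and the standard library are available. Lean on these libraries where they do the work, as an engineer would, in place of code of your own. Each camera call takes 0.05 s, during which the arm holds its last target.

## Task

Switch the turntable off first: turn the bar handle of the isolator box clockwise (seen from above) from the bar mark until it snaps over to its OFF stop at the dot. Then pinch the upright grip of the gauge arm so that the lock button on its side is squeezed in, and draw the arm out along its scale until its pointer is level with the nib of the little clip on the scale, without shifting the clip or pushing the other things on the bench about. A spring pulls the arm back, so finish while still gripping it there, holding it still with the button squeezed.

Things in the scene. Friction and masses are not known exactly. Their poses are not given: they have to be found in the camera images.
- gauge_stand: the machine, fixed to the bench: grey base plate 430 x 170 x 30 mm, aluminium wheel head at one end, steel post with a level sleeve (26 mm thick, axis 125 mm up) at the other. Origin on the bench below the sleeve's axis; x level, the way the arm draws out (from post to wheel, whose centre is at x = 110 mm); z up. The scale, a mark each 10 mm, runs along x on the -y side (the robot's), top 88 mm up
- gauge_arm (a joint): extension of the telescoping rod from its sleeve, m: 0 parked and locked (as it starts), grows as it is drawn out along the stand's x, stops at 0.115. A spring of 3 to 4 N pulls it back, so it must be held. It has only 2 mm of play until the lock button is pressed in more than 4 mm; the latch is passed when it is 10 mm out
- grip_center (a point): upright black grip on the rod's end, moving with the arm: a block 30 mm along the rod, 26 mm across, from 105 to 167 mm above the bench. This point is on its middle planes, 147 mm up, the right height for the pads; axes as the stand's. Pinch it from above across the stand's y: one finger on the lock button, the other on the plain face. 20 to 40 N of grip is plenty
- lock_button (a joint): lock button, an aluminium bar 14 mm wide and 46 mm tall on the grip's -y face (towards the robot), from 111 to 157 mm above the bench, standing 5.5 mm proud. Value is how far it is pressed in, m: 0 out, 0.0055 flush with the grip; sprung (about 5 N when flush)
- pointer_tip (a point): tip of the index pointer, a thin steel blade under the grip that reaches over the scale; fixed to the arm, exactly below the grip's middle along x, 94 mm above the bench; axes as the stand's
- clip_tip (a point): tip of the nib of the index clip: a dark steel saddle 12 x 14 x 14 mm on the scale's robot-side edge, with a thin steel nib on top, its tip 94 mm above the bench; axes as the stand's. The arm is set when pointer_tip and clip_tip have the same place along the stand's x
- index_clip (a joint): where the clip stands on the scale, m: the arm extension at which pointer and nib are level (0.045 to 0.105); stiff, to be left alone
- isolator: isolator, a grey box 100 x 100 x 56 mm fixed to the bench, with a cable gland on its +x face; origin at the centre of its underside, z up
- handle_grip (a point): centre of the isolator's black bar handle, on its vertical turning axis, 81 mm above the bench. The bar is 58 mm long, 14 mm wide, from 64 to 94 mm above the bench; the point's x axis runs along the bar to the end with the white line on top, and turns with it. Grip it across its width from above
- isolator_handle (a joint): turn of the isolator's handle, rad, clockwise from above: 0 at the ON stop (white line at the bar mark, bar along the box's x axis; as it starts), 1.4 at the OFF stop (dot mark). An over-centre spring (about 0.12 N m) snaps it to the nearer stop; past 0.7 it goes on to OFF by itself
- slip_cup: bystander: low lidded tub, 79 mm wide, 46 mm high, standing in the middle of the wheel head
- mallet: bystander: wooden mallet lying at the left, 110 x 273 x 66 mm
- tape_roll: bystander, stuck down: roll of tape, 100 mm across, 24 mm high, lying at the front right
- bench_tub_2: bystander: lidded tub 73 mm wide, 62 mm high, at the right
- bench_tub_4: bystander: lidded tub 75 mm wide, 77 mm high, at the right
- loop_tool_c: bystander: loop tool with wooden handle, 200 mm long, 12 mm high, lying along the front edge
- rib_wood: bystander: half-moon wooden rib, 55 x 110 x 6 mm, lying along the front edge

How it is judged (in metres and radians):
On the way, in this order (a step that is already met when the one before it is completed fails the run):
1. the isolator's handle is at its OFF stop (value of joint isolator_handle above 1.25 rad), for 0.2 s.
2. the gauge arm is released and drawn out past its latch (value of joint gauge_arm above 0.02 m), for 0.1 s.
At the end, for the whole second after the job is handed in: the isolator's handle is at OFF (over 1.25 rad); the arm's pointer is within 5 mm of the clip's nib along the scale and still (under 10 mm/s); the fingers still grip the head (over 2 N) with the lock button pressed in more than 3 mm (value of joint isolator_handle above 1.25 rad and x of pointer_tip in the frame of clip_tip between -0.005 and 0.005 m and velocity of joint gauge_arm between -0.01 and 0.01 m/s and value of joint lock_button above 0.003 m and contact force between the fingers and gauge_arm above 2 N); the arm keeps its last pose, push and grip.
It fails at once if the arm was drawn out before the isolator was off (value of joint gauge_arm above 0.01 m and value of joint isolator_handle below 1.1 rad).
It fails at once if the index clip was shifted (distance of clip_tip from where it was at the start of the episode above 0.005 m).
It fails at once if another thing on the bench was pushed about (distance of any of slip_cup, mallet, bench_tub_2, bench_tub_4, loop_tool_c, rib_wood from where it was at the start of the episode above 0.03 m).
It also fails if it takes over 53 s, if anything falls off the work surface, if the arm or the gripper's body presses on something with over 40 N, if the wrist force passes 120 N, or if a joint passes its speed limit or range.

## Working session

There is one attempt and no reset: what is moved stays moved. The work goes in short steps, Python scripts to look and compute and a shell command to move; the robot and the scene stay as the last step left them, time stands still between calls to the robot, and variables do not carry over. Pictures are saved under pics/ and viewed, and the job is handed in when it is done.

```bash
ls; mkdir -p pics; python3 - <<'E'
from plant import ctrl, vision, nets
import cv2
o=ctrl.get_obs();print(o)
for n in ("scene","top"):
    p,d=vision.snapshot(n);cv2.imwrite(f"pics/{n}0.png",p[:,:,::-1])
for c in ("top","scene"):
  for t in ("handle_grip","isolator","grip_center","clip_tip","pointer_tip","gauge_stand","lock_button"):
    print(c,t,[(round(r['score'],2),r['location']) for r in nets.boxes_of(t,c)][:2])
E
```

```text
pics
{'clock': 0.0, 'joint_pos': array([ 8.17095705e+01,  2.05909094e+01,  6.34379591e-01, -2.01537332e-02,
       -7.01339187e+01, -1.65058706e+01]), 'qvel': array([-0.10155527, -0.02545146, -0.03844419, -0.04094182,  0.02616018,
       -0.01484504]), 'tau': array([ 1.38869789e-03, -5.82719314e+01,  2.93048644e+01,  6.99741885e+00,
        6.85591658e-03, -1.58814692e-04]), 'tool_pos': array([0.28292311, 0.61232437, 0.2256331 ]), 'orientation': array([-1.79992465e+02, -9.21043621e-02, -1.14803170e+02]), 'force': array([ 0.56910639,  0.40635171, -0.61714807]), 'moment': array([ 0.00598602,  0.0004139 , -0.05407824]), 'opening': 0.08765697342204103}
top handle_grip [(0.65, [0.4774, 0.3268, 0.074])]
top isolator [(0.96, [0.4722, 0.3278, 0.0542]), (0.52, [0.3883, 0.099, 0.0099])]
top grip_center [(0.52, [0.5835, 0.0052, 0.1315])]
top clip_tip [(0.27, [0.583, 0.0022, 0.1302])]
top pointer_tip [(0.65, [0.5787, 0.0083, 0.1348])]
top gauge_stand [(0.86, [0.5763, -0.01, 0.0292])]
top lock_button []
scene handle_grip [(0.5, [0.4592, 0.3241, 0.0582])]
scene isolator [(0.76, [0.4551, 0.3215, 0.0589]), (0.51, [0.5727, 0.006, 0.1321])]
scene grip_center [(0.6, [0.577, 0.0052, 0.1313]), (0.55, [0.5498, -0.0126, 0.0266])]
scene clip_tip []
scene pointer_tip [(0.67, [0.5762, 0.0102, 0.1353]), (0.65, [0.5661, 0.0167, 0.1199])]
scene gauge_stand [(0.8, [0.5522, -0.0121, 0.0264])]
scene lock_button [(0.67, [0.598, -0.419, 0.0611]), (0.41, [0.5534, -0.0122, 0.0238])]
```

View pics/scene0.png

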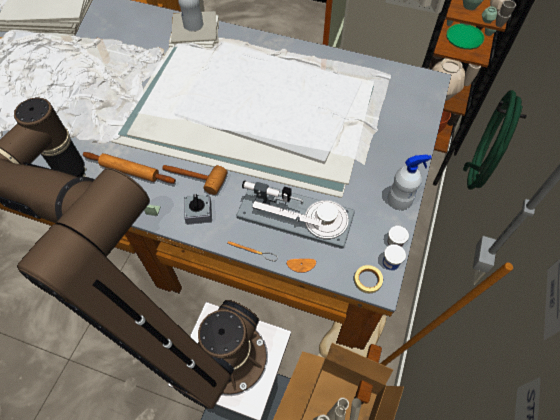

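View pics/top0.png

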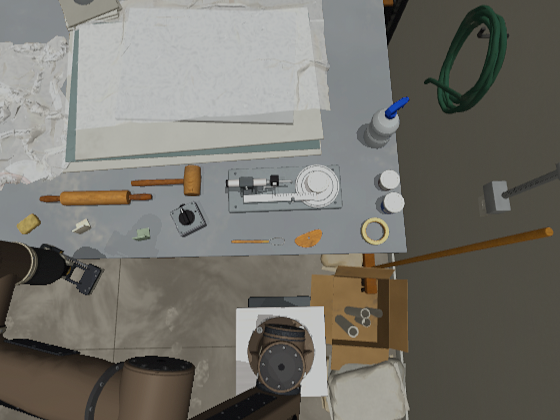

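The isolator is at about top (187,218). The gauge stand is at (285,190), with its wheel to the right. I'll zoom in on both.

```bash
cat > h.py <<'E'
import numpy as np,cv2
from plant import ctrl,vision,nets
def proj(info,P):
    T=info["camera_from_world"];K=info["camera_matrix"]
    P=np.atleast_2d(P);c=P@T[:3,:3].T+T[:3,3];u=c@K.T;return u[:,:2]/u[:,2:]
def at_z(K,Twc,uv,z):
    "pixel->world on plane z; Twc world_from_camera"
    d=Twc[:3,:3]@np.linalg.solve(K,[uv[0],uv[1],1.]);o=Twc[:3,3];return o+d*(z-o[2])/d[2]
def wristT(o):
    from scipy.spatial.transform import Rotation as R
    T=np.eye(4);T[:3,:3]=R.from_euler('xyz',o['orientation'],degrees=True).as_matrix();T[:3,3]=o['tool_pos']
    return T@vision.camera_info("wrist")["tool_from_camera"]
E
python3 - <<'E'
import cv2
a=cv2.imread("pics/top0.png")[150:250,155:355];cv2.imwrite("pics/top0z.png",cv2.resize(a,(800,400),interpolation=cv2.INTER_CUBIC))
from h import *
i=vision.camera_info("top");T=np.linalg.inv(i["camera_from_world"]);print(i["camera_matrix"],T.round(3))
print(vision.camera_info("wrist"))
for uv,z in (((187,218),.056),((228,170),.03),((342,210),.03)):print(at_z(i["camera_matrix"],T,uv,z))
E
```

```text
[[380.85425594   0.         276.41332725]
 [  0.         380.85425594 199.97409683]
 [  0.           0.           1.        ]] [[-2.000e-02 -9.740e-01  2.250e-01  2.180e-01]
 [-1.000e+00  2.100e-02  1.000e-03  2.000e-03]
 [-6.000e-03 -2.250e-01 -9.740e-01  1.431e+00]
 [ 0.000e+00  0.000e+00  0.000e+00  1.000e+00]]
{'camera_matrix': array([[368.5570852 ,   0.        , 275.91018535],
       [  0.        , 368.5570852 , 205.30609907],
       [  0.        ,   0.        ,   1.        ]]), 'tool_from_camera': array([[ 9.99999266e-01,  1.18212923e-03,  2.65980638e-04,
        -7.56361187e-04],
       [-1.21061611e-03,  9.65541061e-01,  2.60247947e-01,
        -6.94011932e-02],
       [ 5.08314770e-05, -2.60248078e-01,  9.65541783e-01,
        -1.57934479e-01],
       [ 0.00000000e+00,  0.00000000e+00,  0.00000000e+00,
         1.00000000e+00]])}
[0.47437551 0.33341972 0.056     ]
[0.66344296 0.18783085 0.03      ]
[ 0.49714389 -0.24087814  0.03      ]
```

View pics/top0z.png

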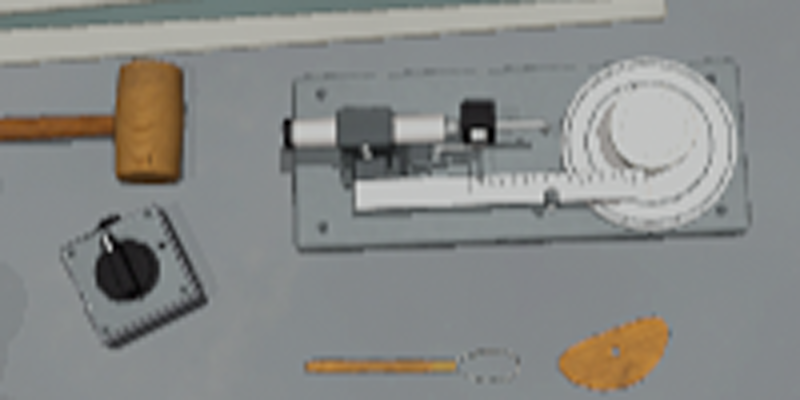

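```bash
cat >> h.py <<'E'
def delta(target_xyz,yaw=None):
    from scipy.spatial.transform import Rotation as R
    o=ctrl.get_obs();Rm=R.from_euler('xyz',o['orientation'],degrees=True).as_matrix()
    print('t',round(o['clock'],2),'tcp',o['tool_pos'].round(4),'rpy',o['orientation'].round(2),'q',o['joint_pos'].round(1),'F',o['force'].round(1),'op',round(o['opening'],4))
    d=Rm.T@(np.array(target_xyz)-o['tool_pos']);print('shift units (tool, before turn)',(d/.04).round(3))
    if yaw is not None:
        Rt=R.from_euler('xyz',[180,0,yaw],degrees=True).as_matrix()
        print('turn units',(R.from_matrix(Rm.T@Rt).as_rotvec()/.1).round(3),'shift units if after turn',(Rt.T@(np.array(target_xyz)-o['tool_pos'])/.04).round(3))
E
python3 -c "
from h import *
delta([.476,.329,.226],-62)"
```

```text
t 0.8 tcp [0.2831 0.6127 0.2266] rpy [ 180.     0.  -114.8] q [ 81.7  20.5   0.7  -0.  -70.1 -16.5] F [-0.5 -0.2  0.1] op 0.0875
shift units (tool, before turn) [ 4.416 -7.352  0.014]
turn units [ 0.     0.    -9.215] shift units if after turn [ 8.527 -0.928  0.015]
```

```bash
python3 -m jog '0 0 0 0.55 -0.92 0 1;0 0 0 0.55 -0.92 0 1;0 0 0 0.55 -0.92 0 1;0 0 0 0.55 -0.92 0 1;0 0 0 0.55 -0.92 0 1;0 0 0 0.55 -0.92 0 1;0 0 0 0.55 -0.92 0 1;0 0 0 0.55 -0.92 0 1'; python3 -m jog '0 0 -1 0 0 0 1;0 0 -1 0 0 0 1;0 0 -1 0 0 0 1;0 0 -1 0 0 0 1;0 0 -1 0 0 0 1;0 0 -1 0 0 0 1;0 0 -1 0 0 0 1;0 0 -1 0 0 0 1'; python3 -m jog '0 0 -1 0 0 0 1;0 0 -0.2 0 0 0 1;0 0 0 0 0 0 1'
python3 - <<'E'
from h import *
delta([.476,.329,.226],-62)
o=ctrl.get_obs();p,d=vision.snapshot("wrist");cv2.imwrite("pics/w1.png",p[:,:,::-1]);np.savez("w1.npz",d=d,T=wristT(o))
for t in ("handle_grip","isolator"):
    print(t,[(round(r['score'],2),r['location']) for r in nets.boxes_of(t,"wrist")][:2])
E
```

```text
clock: 1.8
tool_pos: [0.4772, 0.3283, 0.2268]
orientation: [-180.0, 0.0, -114.8]
force: [0.6, 1.1, -0.9]
opening: 0.0876
clock: 2.8
tool_pos: [0.4766, 0.3295, 0.2267]
orientation: [-180.0, 0.0, -68.8]
force: [-0.5, -1.3, -0.1]
opening: 0.0877
clock: 3.18
tool_pos: [0.4765, 0.3295, 0.2266]
orientation: [-180.0, 0.0, -62.2]
force: [-0.4, -0.1, 0.1]
opening: 0.0875
t 3.17 tcp [0.4765 0.3295 0.2266] rpy [-180.      0.    -62.18] q [ 54.   11.6 -11.7  -0.  -66.7  63.8] F [-0.4 -0.1  0.1] op 0.0875
shift units (tool, before turn) [0.004 0.017 0.016]
turn units [-0.001  0.    -0.032] shift units if after turn [0.004 0.017 0.016]
handle_grip [(0.64, [0.4736, 0.3372, 0.0664])]
isolator [(0.89, [0.4841, 0.3432, 0.0547])]
```

View pics/w1.png

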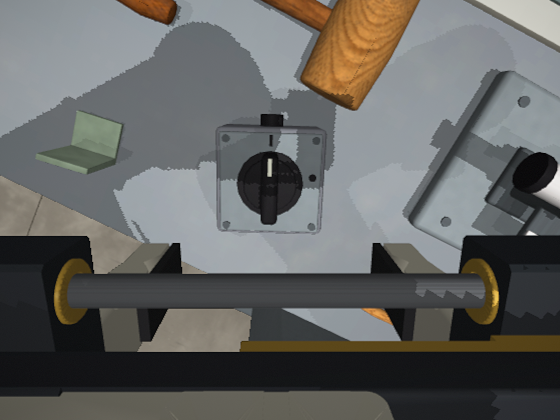

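```bash
python3 - <<'E'
from h import *
z=np.load("w1.npz");T=z["T"];K=vision.camera_info("wrist")["camera_matrix"]
a=cv2.imread("pics/w1.png")[105:245,200:340];cv2.imwrite("pics/w1z.png",cv2.resize(a,(800,800))[:600*2][:800]) 
cv2.imwrite("pics/w1z.png",cv2.resize(a,(560,560),interpolation=cv2.INTER_CUBIC))
print(z["d"][180:186,268], z["d"][215,268])
for uv in ((269,157),(268,222)):print(at_z(K,T,uv,.094))
for uv in ((217,127),(326,128),(322,234),(219,232)):print(at_z(K,T,uv,.056))
E
```

```text
[0.29526955 0.29555243 0.2943355  0.29571244 0.29757842 0.29613087] 0.3040865
[0.50134017 0.34963799 0.094     ]
[0.4533296 0.3254624 0.094    ]
[0.49849716 0.40019067 0.056     ]
[0.54227963 0.31563112 0.056     ]
[0.45553321 0.27007491 0.056     ]
[0.41188846 0.35678111 0.056     ]
```

View pics/w1z.png

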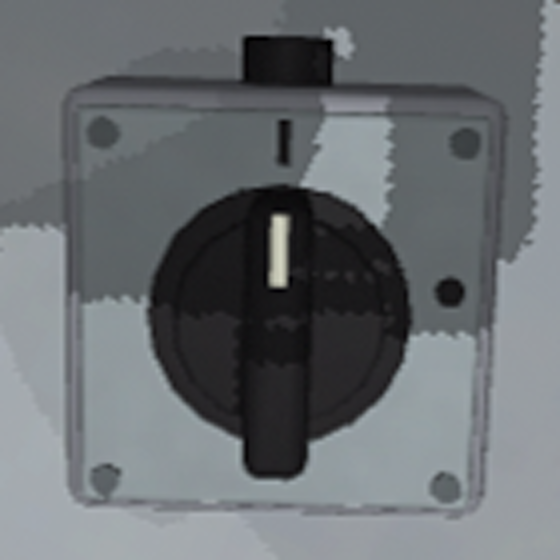

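```bash
python3 - <<'E'
from h import *
z=np.load("w1.npz");T=z["T"];K=vision.camera_info("wrist")["camera_matrix"]
f=lambda u,v,h:at_z(K,T,(200+u/4,105+v/4),h)[:2].round(4)
s=[f(*c,.056) for c in((103,132),(465,144),(446,487),(105,478))];print(s,np.mean(s,0))
e=s[0]-s[3]+s[1]-s[2];print("box x yaw",np.degrees(np.arctan2(e[1],e[0])))
print("disc",f(280,316,.062)); a,b=f(278,192,.094),f(276,472,.09);print(a,b,(a+b)/2,np.linalg.norm(a-b))
a,b=f(280,215,.094),f(277.5,287,.094);e=a-b;print("line",np.degrees(np.arctan2(e[1],e[0])))
delta([.479,.337,.1],-62)
E
```

```text
[array([0.4935, 0.3893]), array([0.5285, 0.3176]), array([0.4572, 0.2823]), array([0.4218, 0.354 ])] [0.47525 0.3358 ]
box x yaw 26.275843304858334
disc [0.4763 0.3362]
[0.5043 0.3507] [0.4518 0.3238] [0.47805 0.33725] 0.05899033819194463
line 25.4975514933378
t 3.33 tcp [0.4766 0.3295 0.2266] rpy [-180.      0.    -62.15] q [ 54.   11.6 -11.7   0.  -66.7  63.9] F [ 0.3 -0.6 -0.8] op 0.0877
shift units (tool, before turn) [-0.138 -0.141  3.165]
turn units [-0.001  0.    -0.027] shift units if after turn [-0.137 -0.142  3.165]
```

```bash
python3 -c "
from h import *
delta([.477,.3365,.069],-64)"
python3 -m jog '0 0 0.32 -0.135 -0.135 0 1;0 0 0 0 0 0.8 1;0 0 0 0 0 0.8 1;0 0 0 0 0 0.8 1;0 0 0 0 0 0.8 1;0 0 0 0 0 0.5 1;0 0 0 0 0 0 1'
python3 - <<'E'
from h import *
delta([.477,.3365,.069],-64)
o=ctrl.get_obs();p,d=vision.snapshot("wrist");cv2.imwrite("pics/w2.png",p[:,:,::-1])
E
```

```text
t 3.33 tcp [0.4766 0.3295 0.2266] rpy [-180.      0.    -62.15] q [ 54.   11.6 -11.7   0.  -66.7  63.9] F [ 0.3 -0.6 -0.8] op 0.0877
shift units (tool, before turn) [-0.15  -0.091  3.94 ]
turn units [-0.001  0.     0.322] shift units if after turn [-0.153 -0.087  3.94 ]
clock: 4.2
tool_pos: [0.4782, 0.3363, 0.0769]
orientation: [179.8, -0.1, -64.0]
force: [-0.3, -0.2, -0.9]
opening: 0.0873
t 4.2 tcp [0.4782 0.3363 0.0769] rpy [ 1.7983e+02 -8.0000e-02 -6.4000e+01] q [ 54.3  20.2 -21.5  -0.  -48.5  61.7] F [-0.3 -0.2 -0.9] op 0.0873
shift units (tool, before turn) [-0.018  0.024  0.199]
turn units [ 0.03  -0.015  0.001] shift units if after turn [-0.018  0.025  0.198]
```

View pics/w2.png

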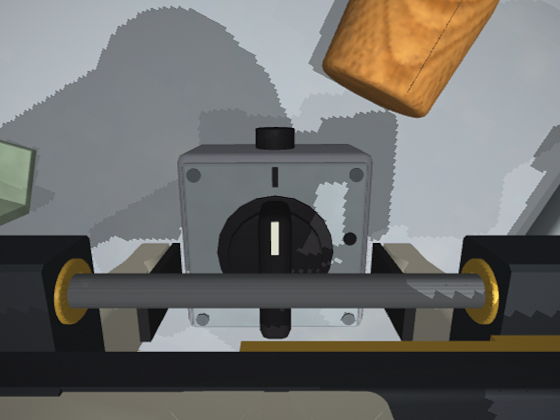

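The bar is centred between the fingers at x≈275, so I'll lower the last bit and close.

```bash
python3 -m jog '0 0 0 0 0.02 0.2 1;0 0 0 0 0 0 -1;0 0 0 0 0 0 -1;0 0 0 0 0 0 -1;0 0 0 0 0 0 -1;0 0 0 0 0 0 -1;0 0 0 0 0 0 -1;0 0 0 0 0 0 -1'
```

```text
clock: 5.25
tool_pos: [0.4781, 0.3364, 0.0705]
orientation: [180.0, -0.0, -63.9]
force: [-0.1, 0.2, -0.4]
opening: 0.0234
```

```bash
python3 -m jog '0 0 0 0 0 0 -1;0 0 0 0 0 0 -1;0 0 0 0 0 0 -1;0 0 0 0 0 0 -1'
```

```text
clock: 5.75
tool_pos: [0.478, 0.3366, 0.0706]
orientation: [-180.0, 0.0, -63.9]
force: [-2.7, 1.7, -0.5]
opening: 0.014
```

```bash
python3 -m jog '0 0 0.6 0 0 0 -1;0 0 0.8 0 0 0 -1;0 0 0.8 0 0 0 -1;0 0 0.8 0 0 0 -1;0 0 0.8 0 0 0 -1;0 0 0.8 0 0 0 -1;0 0 0.8 0 0 0 -1;0 0 0.8 0 0 0 -1'; python3 -m jog '0 0 0.8 0 0 0 -1;0 0 0.8 0 0 0 -1;0 0 0.8 0 0 0 -1;0 0 0.8 0 0 0 -1;0 0 0.8 0 0 0 -1;0 0 0.8 0 0 0 -1;0 0 0.8 0 0 0 -1;0 0 0.8 0 0 0 -1';python3 -m jog '0 0 0.8 0 0 0 -1;0 0 0.5 0 0 0 -1;0 0 0 0 0 0 -1;0 0 0 0 0 0 -1'; python3 -c "
from h import *
delta([.477,.3365,.069],-144.1)"
```

```text
clock: 6.75
tool_pos: [0.4781, 0.3352, 0.0705]
orientation: [180.0, -0.1, -99.6]
force: [1.1, -3.6, 1.9]
opening: 0.014
clock: 7.75
tool_pos: [0.4774, 0.3338, 0.0705]
orientation: [-179.9, -0.3, -136.3]
force: [-2.6, -7.2, 6.5]
opening: 0.0142
clock: 8.25
tool_pos: [0.4771, 0.3336, 0.0705]
orientation: [-179.9, -0.3, -143.6]
force: [-3.1, -7.9, 6.6]
opening: 0.0141
t 8.25 tcp [0.4771 0.3336 0.0705] rpy [-179.88   -0.26 -143.61] q [ 54.2  20.5 -22.2   0.  -47.7 -17.9] F [-3.1 -7.9  6.6] op 0.0141
shift units (tool, before turn) [-0.041  0.061  0.037]
turn units [-0.022 -0.046  0.086] shift units if after turn [-0.041  0.061  0.037]
```

```bash
python3 -m jog '0 0 0 0 0 0 1;0 0 0 0 0 0 1;0 0 0 0 0 0 1;0 0 0 0 0 0 1;0 0 0 0 0 -0.8 1;0 0 0 0 0 -1 1;0 0 0 0 0 -1 1;0 0 0 0 0 -1 1'; python3 -m jog '0 0 0 0 0 -1 1;0 0 0 0 0 -0.8 1;0 0 0 0 0 0 1'
python3 - <<'E'
from h import *
o=ctrl.get_obs();p,d=vision.snapshot("wrist");cv2.imwrite("pics/w3.png",p[:,:,::-1])
# view from W: target camera-ish
delta([.54,.0,.32],-180)
E
```

```text
clock: 9.25
tool_pos: [0.4779, 0.3364, 0.2239]
orientation: [180.0, 0.0, -143.6]
force: [1.0, 1.4, -0.9]
opening: 0.0858
clock: 9.62
tool_pos: [0.479, 0.3374, 0.2976]
orientation: [179.9, 0.3, -143.5]
force: [0.4, -0.2, 0.5]
opening: 0.0875
t 9.68 tcp [0.4783 0.3369 0.2956] rpy [ 1.7995e+02  1.3000e-01 -1.4355e+02] q [ 54.3   9.9  -4.8  -0.  -75.1 -17.8] F [-1.2 -0.4 -0.7] op 0.0873
shift units (tool, before turn) [ 3.76  -7.691 -0.626]
turn units [0.015 0.019 6.361] shift units if after turn [-1.544 -8.422 -0.611]
```

View pics/w3.png

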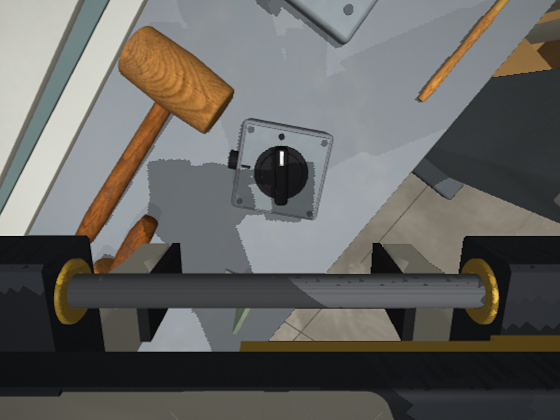

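Handle's white line now points at the dot: OFF. Next I'll move over the gauge.

```bash
python3 -m jog '0 0 0.8 0.42 -0.94 -0.08 1;0 0 0.8 0.32 -0.98 -0.08 1;0 0 0.8 0.25 -0.98 -0.08 1;0 0 0.8 0.18 -1 -0.08 1;0 0 0.8 0.1 -1 -0.08 1;0 0 0.8 0.02 -1 -0.08 1;0 0 0.8 -0.07 -1 -0.08 1;0 0 0.76 -0.1 -1 -0.05 1'; python3 -m jog '0 0 0 0 0 0 1;0 0 0 0 0 0 1'
python3 - <<'E'
from h import *
delta([.56,.0,.32],-180)
E
```

```text
clock: 10.68
tool_pos: [0.5475, 0.0188, 0.3177]
orientation: [-180.0, -0.1, 179.9]
force: [1.3, -0.3, -0.2]
opening: 0.0874
clock: 10.92
tool_pos: [0.5474, 0.0201, 0.3179]
orientation: [-180.0, -0.1, 180.0]
force: [-0.6, 0.2, -1.1]
opening: 0.0874
t 10.93 tcp [0.5474 0.0201 0.3179] rpy [-1.7999e+02 -9.0000e-02  1.8000e+02] q [ 22.6   5.9  -6.8  -0.  -77.5 -22.6] F [-0.6  0.2 -1.1] op 0.0874
shift units (tool, before turn) [-0.315 -0.502 -0.053]
turn units [-0.002 -0.016 -0.001] shift units if after turn [-0.315 -0.502 -0.052]
```

```bash
python3 - <<'E'
from h import *
o=ctrl.get_obs();p,d=vision.snapshot("wrist");cv2.imwrite("pics/w4.png",p[:,:,::-1]);np.savez("w4.npz",d=d,T=wristT(o),p=p)
for t in ("grip_center","pointer_tip","clip_tip","index_clip","lock_button","gauge_arm","slip_cup"):
    print(t,[(round(r['score'],2),r['location']) for r in nets.boxes_of(t,"wrist")][:2])
E
```

```text
grip_center [(0.57, [0.5871, 0.0058, 0.1555])]
pointer_tip [(0.77, [0.5869, 0.0063, 0.1505])]
clip_tip []
index_clip [(0.65, [0.5257, -0.0498, 0.0935])]
lock_button [(0.65, [0.5713, 0.0166, 0.125])]
gauge_arm [(0.8, [0.5883, 0.0067, 0.156]), (0.71, [0.5299, -0.0534, 0.0934])]
slip_cup [(0.68, [0.593, -0.1286, 0.0897])]
```

View pics/w4.png

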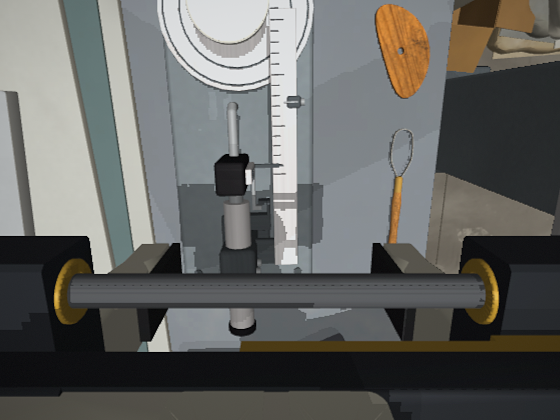

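```bash
python3 - <<'E'
import cv2
a=cv2.imread("pics/w4.png")[80:220,200:320];cv2.imwrite("pics/w4z.png",cv2.resize(a,(720,840)[:2],interpolation=cv2.INTER_CUBIC)[:600])
E
```

```text
(no output)
```

View pics/w4z.png

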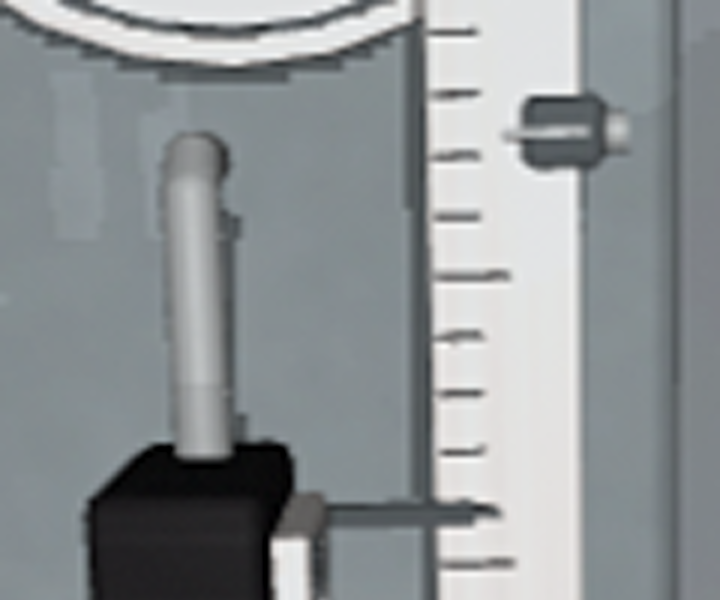

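```bash
python3 - <<'E'
import cv2
a=cv2.imread("pics/w4.png")[140:220,205:305];cv2.imwrite("pics/w4y.png",cv2.resize(a,(800,640)[:2],interpolation=cv2.INTER_CUBIC)[:600])
from h import *
z=np.load("w4.npz");T=z["T"];K=vision.camera_info("wrist")["camera_matrix"]
f=lambda u,v,h:at_z(K,T,(200+u/6,80+v/6),h)[:2].round(4)
c=f(505,135,.094);p=f(497,512,.094);print("clip",c,"ptr",p,c-p)
a=f(583,10,.088);b=f(583,500,.088);print("scale edge",a,b,np.degrees(np.arctan2(*(a-b)[::-1])))
a=f(418,10,.088);b=f(437,600,.088);print("scale edge2",a,b,np.degrees(np.arctan2(*(a-b)[::-1])))
print("marks",f(455,275,.088),f(455,564,.088))
E
```

```text
clip [ 0.5386 -0.0523] ptr [0.5396 0.0108] [-0.001  -0.0631]
scale edge [ 0.5256 -0.0725] [0.5243 0.0096] -89.0928344796506
scale edge2 [ 0.5531 -0.0724] [0.5501 0.0275] -88.27992295305513
marks [ 0.5469 -0.0292] [0.5469 0.021 ]
```

View pics/w4y.png

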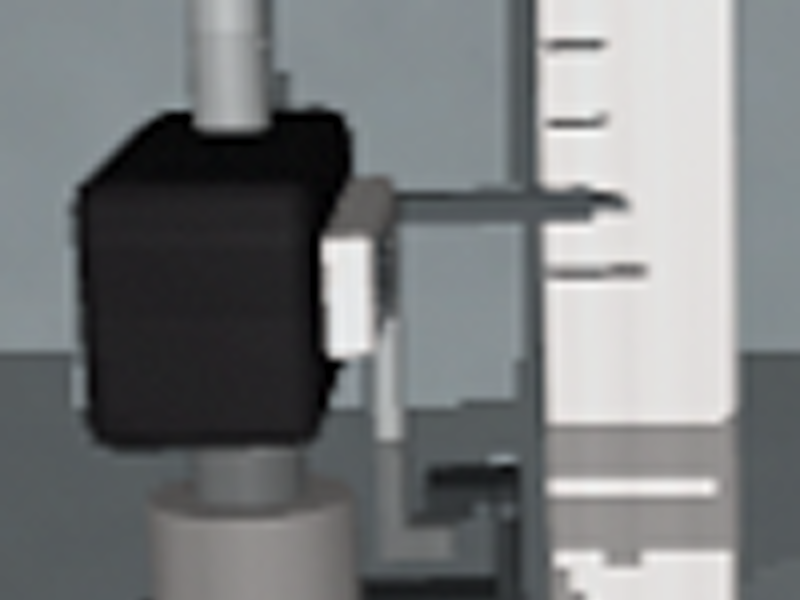

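```bash
python3 - <<'E'
from h import *
z=np.load("w4.npz");T=z["T"];K=vision.camera_info("wrist")["camera_matrix"]
f=lambda u,v,h:at_z(K,T,(205+u/8,140+v/8),h)[:2].round(4)
c=[f(u,v,.167) for u,v in((82,187),(312,182),(315,440),(98,443))];print(c,np.mean(c,0))
print("button",[f(u,v,.157) for u,v in((325,238),(373,235),(373,355),(330,358))])
d=z["d"];q=np.array([(u,v) for u in range(222,240,4) for v in range(168,192,4)])
for u,v in ((230,175),(230,190)):
  P=T[:3,:3]@(np.linalg.solve(K,[u,v,1])*d[v,u])+T[:3,3];print(P)
E
```

```text
[array([ 0.598 , -0.0022]), array([ 0.5738, -0.0028]), array([0.5741, 0.0251]), array([0.5975, 0.0255])] [0.58585 0.0114 ]
button [array([0.5734, 0.0048]), array([0.5681, 0.0045]), array([0.5683, 0.0179]), array([0.5731, 0.0182])]
[0.58595684 0.0077113  0.16673263]
[0.5864558  0.02092739 0.16600315]
```

```bash
python3 - <<'E'
from h import *
z=np.load("w4.npz");T=z["T"];K=vision.camera_info("wrist")["camera_matrix"];d=z["d"]
v,u=np.mgrid[0:235,140:330];D=d[0:235,140:330]
P=np.stack([u,v,np.ones_like(u)],-1)@np.linalg.inv(K).T*D[...,None]@T[:3,:3].T+T[:3,3]
for y0 in np.arange(-.16,.07,.02):
  print(round(y0,2),[round(float(np.max(P[...,2][(abs(P[...,1]-y0)<.01)&(abs(P[...,0]-x)<.01)&(D>0)],initial=0)),3) for x in np.arange(.5,.66,.02)])
o=ctrl.get_obs();p,d=vision.snapshot("top")
i=vision.camera_info("top");T=np.linalg.inv(i["camera_from_world"]);K=i["camera_matrix"]
v,u=np.mgrid[150:250,200:300];D=d[150:250,200:300]
P=np.stack([u,v,np.ones_like(u)],-1)@np.linalg.inv(K).T*D[...,None]@T[:3,:3].T+T[:3,3]
print('post')
for y0 in np.arange(.02,.18,.02):
  print(round(y0,2),[round(float(np.max(P[...,2][(abs(P[...,1]-y0)<.01)&(abs(P[...,0]-x)<.01)&(D>0)],initial=0)),3) for x in np.arange(.5,.66,.02)])
delta([.5855,.0115,.128],-178.8)
E
```

```text
-0.16 [0.046, 0.048, 0.049, 0.049, 0.0, 0.0, 0.0, 0.049, 0.049]
-0.14 [0.047, 0.089, 0.09, 0.095, 0.093, 0.093, 0.095, 0.094, 0.048]
-0.12 [0.031, 0.089, 0.09, 0.095, 0.095, 0.094, 0.095, 0.05, 0.048]
-0.1 [0.031, 0.09, 0.09, 0.09, 0.094, 0.094, 0.05, 0.048, 0.048]
-0.08 [0.031, 0.089, 0.09, 0.089, 0.049, 0.048, 0.048, 0.048, 0.032]
-0.06 [0.031, 0.098, 0.099, 0.09, 0.125, 0.124, 0.046, 0.032, 0.032]
-0.04 [0.031, 0.094, 0.095, 0.089, 0.131, 0.13, 0.033, 0.032, 0.032]
-0.02 [0.032, 0.09, 0.09, 0.089, 0.131, 0.13, 0.032, 0.033, 0.032]
-0.0 [0.032, 0.09, 0.097, 0.157, 0.169, 0.169, 0.032, 0.032, 0.032]
0.02 [0.032, 0.089, 0.096, 0.158, 0.168, 0.169, 0.032, 0.033, 0.032]
0.04 [0.032, 0.089, 0.09, 0.124, 0.139, 0.137, 0.032, 0.032, 0.032]
0.06 [0.032, 0.09, 0.09, 0.125, 0.139, 0.138, 0.032, 0.032, 0.032]
post
0.02 [0.676, 0.429, 0.031, 0.0, 0.17, 0.171, 0.0, 0.031, 0.0]
0.04 [0.704, 0.617, 0.433, 0.0, 0.14, 0.138, 0.033, 0.036, 0.0]
0.06 [0.41, 0.608, 0.552, 0.0, 0.141, 0.13, 0.0, 0.0, 0.0]
0.08 [0.033, 0.089, 0.092, 0.12, 0.144, 0.145, 0.0, 0.038, 0.037]
0.1 [0.033, 0.089, 0.092, 0.142, 0.148, 0.148, 0.0, 0.033, 0.033]
0.12 [0.034, 0.093, 0.09, 0.142, 0.148, 0.149, 0.0, 0.036, 0.033]
0.14 [0.034, 0.036, 0.036, 0.122, 0.146, 0.145, 0.034, 0.035, 0.034]
0.16 [0.034, 0.035, 0.035, 0.036, 0.142, 0.139, 0.0, 0.037, 0.034]
t 11.38 tcp [0.5478 0.0205 0.319 ] rpy [ 180.      0.   -179.96] q [ 22.6   5.8  -6.7  -0.  -77.5 -22.6] F [0.1 0.1 0.2] op 0.088
shift units (tool, before turn) [-0.943 -0.225  4.774]
turn units [ 0.     0.001 -0.202] shift units if after turn [-0.939 -0.244  4.774]
```

```bash
python3 -m jog '0 0 -0.2 -0.94 -0.23 0 1;0 0 0 0 0 0.7 1;0 0 0 0 0 0.7 1;0 0 0 0 0 0.7 1;0 0 0 0 0 0.7 1;0 0 0 0 0 0 1;0 0 0 0 0 0 1'
python3 - <<'E'
from h import *
o=ctrl.get_obs();p,d=vision.snapshot("wrist");cv2.imwrite("pics/w5.png",p[:,:,::-1]);np.savez("w5.npz",d=d,T=wristT(o),p=p)
delta([.5855,.0115,.128],-178.8)
E
```

```text
clock: 12.25
tool_pos: [0.5861, 0.011, 0.2082]
orientation: [-180.0, 0.1, -178.8]
force: [0.8, -0.7, 0.0]
opening: 0.0874
t 12.3 tcp [0.5862 0.011  0.2085] rpy [ 1.7999e+02  1.2000e-01 -1.7883e+02] q [ 20.2  12.9 -12.5   0.  -64.5 -19. ] F [-0.1 -0.6  1. ] op 0.0879
shift units (tool, before turn) [0.022 0.012 2.012]
turn units [ 0.002  0.021 -0.006] shift units if after turn [0.018 0.012 2.012]
```

View pics/w5.png

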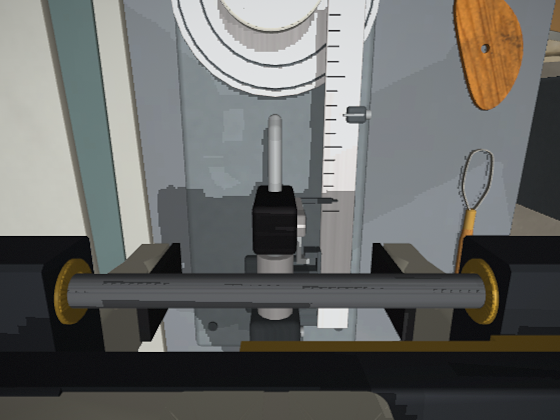

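```bash
python3 - <<'E'
from h import *
a=cv2.imread("pics/w5.png")[100:260,240:380];cv2.imwrite("pics/w5z.png",cv2.resize(a,(700,800),interpolation=cv2.INTER_CUBIC)[:600])
z=np.load("w5.npz");T=z["T"];K=vision.camera_info("wrist")["camera_matrix"]
c=at_z(K,T,(344,115),.094);p=at_z(K,T,(337,201),.094);print(c,p,c-p)
E
python3 -m jog '0 0 0 0.01 0 0.5 1;0 0 0 0 0 0.5 1;0 0 0 0 0 0.5 1;0 0 0 0 0 0.5 1;0 0 0 0 0 0 1'
```

```text
[ 0.5385897  -0.05280982  0.094     ] [0.53948584 0.01089808 0.094     ] [-0.00089614 -0.06370791  0.        ]
clock: 12.92
tool_pos: [0.5848, 0.0108, 0.1269]
orientation: [-180.0, -0.1, -178.9]
force: [0.8, 0.2, 1.1]
opening: 0.0875
```

View pics/w5z.png

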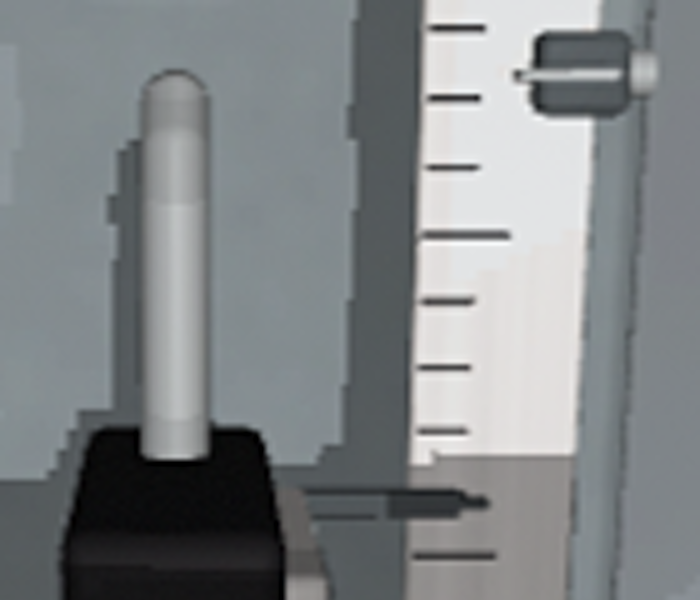

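```bash
python3 -m jog '0 0 0 0 0 0 -1;0 0 0 0 0 0 -1;0 0 0 0 0 0 -1;0 0 0 0 0 0 -1;0 0 0 0 0 0 -1;0 0 0 0 0 0 -1;0 0 0 0 0 0 -1;0 0 0 0 0 0 -1';python3 -m jog '0 0 0 0 0 0 -1;0 0 0 0 0 0 -1;0 0 0 0 0 0 -1;0 0 0 0 0 0 -1'
```

```text
clock: 13.92
tool_pos: [0.5872, 0.0109, 0.127]
orientation: [-180.0, 0.2, -178.8]
force: [9.7, -2.0, -5.8]
opening: 0.0261
clock: 14.42
tool_pos: [0.5872, 0.0109, 0.127]
orientation: [180.0, 0.2, -178.8]
force: [10.3, -1.8, -6.6]
opening: 0.0259
```

```bash
python3 -m jog '0 0 0 -0.05 -0.1 0 -1;0 0 0 0 -0.15 0 -1;0 0 0 0 -0.2 0 -1;0 0 0 0 -0.2 0 -1;0 0 0 0 -0.2 0 -1;0 0 0 0 -0.2 0 -1;0 0 0 0 -0.2 0 -1;0 0 0 0 -0.1 0 -1';python3 -m jog '0 0 0 0 -0.1 0 -1;0 0 0 0 0 0 -1;0 0 0 0 0 0 -1;0 0 0 0 0 0 -1'
python3 - <<'E'
from h import *
o=ctrl.get_obs();p,d=vision.snapshot("wrist");cv2.imwrite("pics/w6.png",p[:,:,::-1]);np.savez("w6.npz",d=d,T=wristT(o),p=p)
a=p[80:270,240:400,::-1];cv2.imwrite("pics/w6z.png",cv2.resize(a,(640,760),interpolation=cv2.INTER_CUBIC)[:600])
delta([.587,-.0524,.127],-178.8)
E
```

```text
clock: 15.42
tool_pos: [0.5883, -0.0436, 0.127]
orientation: [180.0, 0.0, -178.9]
force: [2.4, 4.4, -1.5]
opening: 0.0258
clock: 15.92
tool_pos: [0.5883, -0.0471, 0.127]
orientation: [-180.0, 0.0, -178.8]
force: [3.4, 2.8, -2.3]
opening: 0.0257
t 15.97 tcp [ 0.5883 -0.047   0.127 ] rpy [-1.8000e+02  2.0000e-02 -1.7884e+02] q [ 14.4  17.4 -17.9   0.  -54.7 -13.2] F [ 4.1  3.2 -2.2] op 0.0259
shift units (tool, before turn) [ 0.036 -0.134 -0.001]
turn units [-0.     0.003 -0.007] shift units if after turn [ 0.036 -0.134 -0.001]
```

View pics/w6.png

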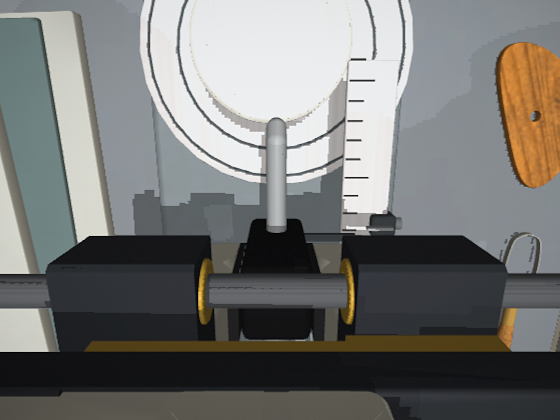

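View pics/w6z.png

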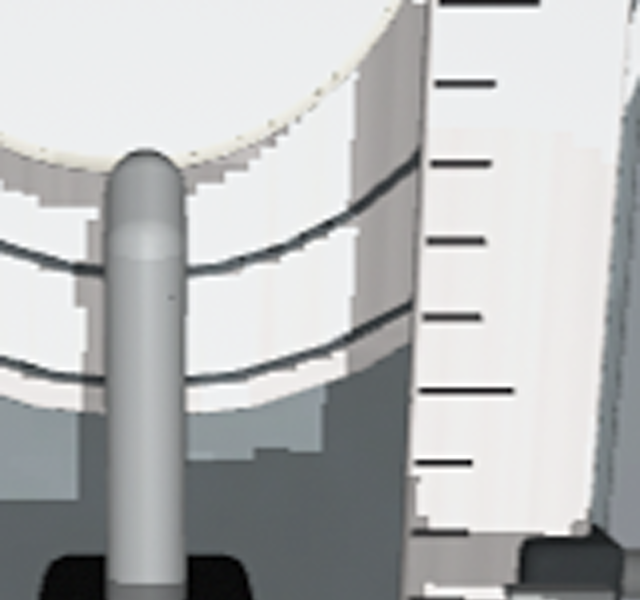

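```bash
python3 -m jog '0 0 0 0.03 -0.07 0 -1;0 0 0 0 -0.06 0 -1;0 0 0 0 0 0 -1;0 0 0 0 0 0 -1;0 0 0 0 0 0 -1'
python3 - <<'E'
from h import *
o=ctrl.get_obs();p,d=vision.snapshot("wrist");np.savez("w7.npz",d=d,T=wristT(o),p=p)
a=p[200:245,290:410,::-1];cv2.imwrite("pics/w7z.png",cv2.resize(a,(800,300),interpolation=cv2.INTER_CUBIC))
delta([.587,-.0524,.127],-178.8)
p,d=vision.snapshot("scene");cv2.imwrite("pics/s7.png",cv2.resize(p[150:270,170:400,::-1],(800,417),interpolation=cv2.INTER_CUBIC))
E
```

```text
clock: 16.6
tool_pos: [0.5884, -0.0519, 0.127]
orientation: [180.0, 0.1, -178.8]
force: [8.1, 3.1, -6.1]
opening: 0.0259
t 16.65 tcp [ 0.5884 -0.052   0.127 ] rpy [ 1.7999e+02  1.3000e-01 -1.7883e+02] q [ 13.9  17.4 -18.    0.  -54.6 -12.8] F [ 8.8  2.5 -6.1] op 0.0259
shift units (tool, before turn) [ 0.036 -0.01  -0.   ]
turn units [ 0.002  0.022 -0.006] shift units if after turn [ 0.036 -0.01  -0.   ]
```

View pics/w7z.png

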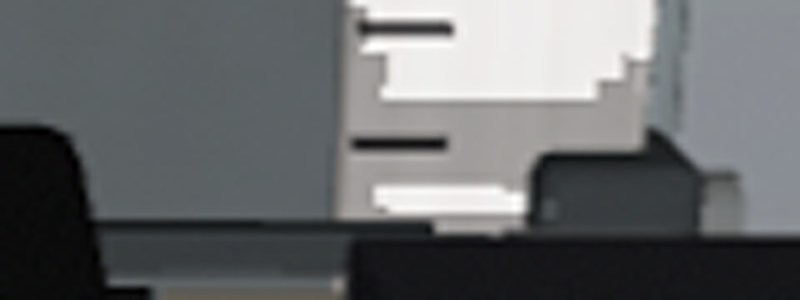

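View pics/s7.png

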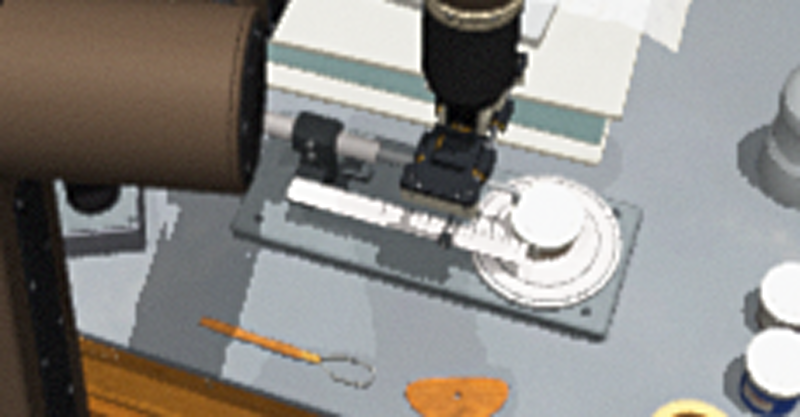

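```bash
python3 - <<'E'
from h import *
z=np.load("w7.npz");T=z["T"];K=vision.camera_info("wrist")["camera_matrix"]
for y in (-.0525,-.047,):
  c=np.linalg.inv(T)@[.5387,y,.094,1];u=K@c[:3];print("nib pred px",u[:2]/u[2])
for v in (222,232):print("ptr edge",at_z(K,T,(290+430/6.667,200+v/6.667),.094))
z=np.load("w6.npz");T=z["T"]
print("w6 nib",at_z(K,T,(240+510/4,80+592/4),.094),at_z(K,T,(240+405/4,80+598/4),.094))
a=z["p"][205:245,290:410,::-1];cv2.imwrite("pics/w6y.png",cv2.resize(a,(800,267),interpolation=cv2.INTER_CUBIC))
E
```

```text
nib pred px [366.3376607  237.03874182]
nib pred px [365.48701712 246.41802774]
ptr edge [ 0.54536386 -0.0545229   0.094     ]
ptr edge [ 0.54529682 -0.05365487  0.094     ]
w6 nib [ 0.53829312 -0.05282222  0.094     ] [ 0.55255079 -0.05165593  0.094     ]
```

View pics/w6y.png

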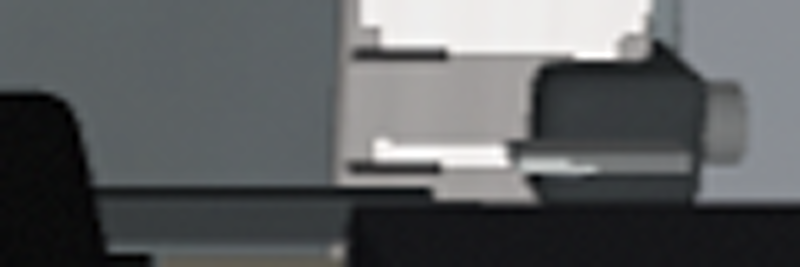

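```bash
python3 -m jog '0 0 0 0 0 0 -1;0 0 0 0 0 0 -1;0 0 0 0 0 0 -1;0 0 0 0 0 0 -1'
python3 - <<'E'
from h import *
z=np.load("w7.npz");p,d=vision.snapshot("wrist")
print("img diff",np.abs(p.astype(int)-z["p"])[200:245,290:410].max())
top,d=vision.snapshot("top");print("isolator handle",nets.boxes_of("handle_grip","top")[:1])
delta([.587,-.0524,.127])
ctrl.close_job()
E
```

```text
clock: 17.2
tool_pos: [0.5884, -0.052, 0.127]
orientation: [180.0, 0.1, -178.8]
force: [8.3, 4.3, -6.9]
opening: 0.0262
img diff 61
isolator handle [{'location': [0.4745, 0.3285, 0.0829], 'score': 0.73}]
t 17.35 tcp [ 0.5885 -0.052   0.127 ] rpy [ 1.7999e+02  1.3000e-01 -1.7883e+02] q [ 13.9  17.4 -18.    0.  -54.6 -12.8] F [ 8.9  2.6 -5.5] op 0.0261
shift units (tool, before turn) [ 0.037 -0.01   0.   ]
the job is handed in; nothing more can be done
```

I turned the isolator to OFF, drew the gauge arm out to the clip, and handed the job in at about 17.4 s while still gripping it. No verdict is reported, so the result below rests on my own checks.

- **Isolator:** I turned the handle about 80° clockwise. After I let go, the wrist picture showed the white line on the dot.
- **Gauge arm:** I pinched the grip with the button squeezed in. The opening read 26 mm, which is the grip's own width, so the button was flush. I drew the arm out 62.9 mm. The two pictures taken before the pull put the nib 63.1 and 63.7 mm from the pointer.
- **Final position:** Both readings put the pointer within about 1 mm of the nib. At the end one finger hid the nib and the pointer's tip, so this comes from the arm's travel and the visible edge of the pointer blade, not from seeing the tips meet.
- **Stillness:** The tool did not move over the last 0.7 s. Side force was about 9 N.
- **One check that disagreed:** Comparing the last two wrist pictures gave a largest pixel difference of 61 around the pointer. I did not look into why before handing in, so I rely on the steady tool reading for stillness.
- **Bystanders:** The last scene picture I viewed showed the items in view where they were. I did not measure them, and the mallet was not visible in it.

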